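# Jack up a weighing slab and hold it

### The job

The balance's marble slab has to be held up at its marked edge so that a colleague can change a levelling foot. Push the blue lever jack square and flush into the corner of the aluminium fence, which puts its saddle under the red lift pad, then make one trial lift: press the jack's handle right down and let it come all the way back up. Press the handle right down a second time and finish while holding it there, slab raised and jack still flush in its corner; raise the slab only with the jack, keep the arm off slab and fence, and leave the other things on the counter alone.

Things in the scene. Friction and masses are not known exactly. Their poses are not given: they have to be found in the camera images.
- station: Fixed aluminium L fence on the counter, 25 mm high, 12 thick. Origin: its inner corner, at counter height. Side wall runs from it along +x (152 mm, inner face y = 0 faces -y); end wall along -y (180 mm, inner face x = 0 faces +x): the corner opens to +x and -y. The marble slab's rear bearer belongs to it. At yaw 0 its axes are the world's.
- weighing_slab (a joint): Hinge (rad) of the white marble slab on its +y edge: 0 = rests on its own feet, grows as the -y edge is lifted; a full jack stroke gives about 0.08. Sinks back by itself. At 0 the slab covers, in the station's frame, x 5 to 145, y -40 to +160, z 60 to 80 mm; the white balance on it y 15 to 135, up to z 120.
- lift_pad (a point): Centre of the under face of the round red lift pad (28 mm dia) under the slab's -y edge, at 75, -20, 56 mm in the station's frame; marked by a red disc on the slab's top and a red stripe on its edge. About 12 N here lifts the slab.
- jack: Loose blue lever jack, 0.6 to 1 kg: solid block 150 (x) x 140 (y) x 40 mm high, origin under its centre. Fits the corner with its axes along the station's: +y face on the side wall, -x face on the end wall, saddle then under the pad. Slides on the counter (3 to 12 N); -y and +x faces are free for pushing. Starts about 45 to 65 mm off the side wall, 15 to 30 off the end wall, turned up to 0.2 rad.
- jack_corner (a point): The lower corner of the jack's block (at x -75, y +70, z 0 mm in its frame) that belongs in the fence's inner corner.
- saddle (a point): Centre of the top face of the jack's round steel saddle (30 mm dia), at x 0, y +50 mm in the jack's frame; 48 mm above the counter with the handle up (8 mm below the lift pad), rises 49 mm per rad of handle, 22 mm in all.
- jack_handle (a joint): Jack handle, rad: 0 = up (slants 0.45 above level toward the jack's -x end), 0.45 = fully down (level, at its stop). Pivot along the jack's y at x 45, y -20, z 58 mm in its frame, between two lugs 68 mm high. At the grip it takes 2 to 3 N free, about 10 N lifting the slab; spring and load bring it back up when let go.
- handle_grip (a point): Point on the axis of the handle's black rubber grip (22 mm dia), 92 mm from the pivot; 98 mm above the counter when up, 58 when down. The grip spans 53 to 118 mm from the pivot.
- flask: Loose bystander: conical glass flask, 72 dia x 115 high mm; origin at the centre of its underside.
- beaker: Loose bystander: glass beaker, 74 dia x 85 high mm; origin at the centre of its underside.
- timer: Loose bystander: white digital timer, 35 x 62 x 64 high mm; origin at the centre of its underside.
- dish: Loose bystander: lidded petri dish, 90 dia x 31 high mm; origin at the centre of its underside.
- tape: Loose bystander: roll of tan tape lying flat, 96 dia x 25 high mm; origin at the centre of its underside.
- pen: Loose bystander: blue and white marker pen lying down, 135 long, 16 thick mm; origin at the centre of its underside.

How it is judged:
On the way, in this order (a step that is already met when the one before it is completed fails the run):
1. the jack stands square and flush in the fence corner, handle up (x of jack_corner in the frame of station between -0.004 and 0.004 m and y of jack_corner in the frame of station between -0.004 and 0.004 m and angle between the x axis of jack and the x axis of station, either way round below 0.03 rad and angle between jack's own z axis and vertical below 0.03 rad and value of joint jack_handle below 0.06 rad and value of joint weighing_slab below 0.01 rad), for 0.2 s.
2. trial lift: the handle is down and the slab lifted, jack still flush (x of jack_corner in the frame of station between -0.004 and 0.004 m and y of jack_corner in the frame of station between -0.004 and 0.004 m and angle between the x axis of jack and the x axis of station, either way round below 0.03 rad and angle between jack's own z axis and vertical below 0.03 rad and value of joint jack_handle above 0.38 rad and value of joint weighing_slab above 0.05 rad), for 0.2 s.
3. the handle is back up and the slab down again, jack still flush (all of step 1), for 0.2 s.
At the end, for the whole second after the job is handed in: Fingers hold the handle down (over 0.38 of 0.45 rad, over 2 N); slab raised over 0.05 rad and still; saddle within 8 mm of the pad centre in plan; jack corner within 4 mm of the fence corner along both walls, square within 0.03 rad; arm and fingers off slab and fence (all of step 2 and contact force between the fingers and jack above 2 N and horizontal distance between saddle and lift_pad below 0.008 m and velocity of joint weighing_slab below 0.05 rad/s and contact force between each of the fingers, the arm and station below 0.5 N); the arm keeps its last pose, push and grip.
It fails at once if the arm or gripper pushes on the slab or the fence (over 6 N) (contact force between any of the fingers, the arm and station above 6 N).
It fails at once if a bystander is moved more than 20 mm (distance of any of flask, beaker, timer, dish, tape, pen from where it was at the start of the episode above 0.02 m).
It fails at once if the jack is tipped (angle between jack's own z axis and vertical above 0.3 rad).
It also fails if it takes over 67 s, if anything falls off the work surface, if the arm or the gripper's body presses on something with over 40 N, if the wrist force passes 120 N, or if a joint passes its speed limit or range.

### The arm

A 6-joint arm with a two-finger parallel gripper is mounted at the origin on a cart in front of the work surface, level with it; the furniture and walls round the work are solid. World frame = base frame: x ahead of the robot, y to its left, z up, the work surface at z = 0. Lengths are in m, angles in rad, forces in N, time in s.
With the tool pointing down it reaches from about 0.25 to 0.725 m from the base axis. Payload 4 kg.
Tool frame: the origin (TCP) lies on the centre line of the jaws, within the pads' length; the fingertips stand ahead of it and the grasp point (between the pads) lies 3 mm ahead of it (bot.tcp_to_tips is the z of the fingertips in the tool frame, in m); z points along the fingers, y is the line along which they close (so a half turn about z gives the same grasp; the last joint's range is limited). The gripper opens to 85 mm and grips with 20 to 120 N. Pads are 22 mm wide; open, the fingers measure 114 mm over their backs; the gripper's body (76 mm by 85 mm) begins 54 mm behind the grasp point. The pads swing forward as they close: fully open they stand 13 mm farther back than shut.
Start: joints at [1.166, 0.241, 0.005, 1.335, 0, 1.571], TCP at [0.197, 0.46, 0.253] pointing down, gripper open.
Joint ranges: [-2.72, 2.72], [-1.05, 1.87], [-1.09, 1.28], [-1.99, 2.15], [-1.42, 1.44], [-3.14, 3.14]. Speed limits (rad/s): [2.79, 2.79, 3.14, 3.14, 3.14, 3.14].

### API

Orientations are given as a unit quaternion [x, y, z, w].
In Python, from workcell import telemetry, camera, camera_params, ticket, boxes_of, cut_out, spot_point, bot gives the robot as it stands.
- The arm moves only by the shell command python3 -m creep 'ROWS'. ROWS is text: rows parted by semicolons, each of 5 numbers parted by spaces: the opening, from 0 (shut) to 1 (fully open), then the shift along the tool's x, y, z in units of 150 mm (1.0 is 150 mm), then the turn about the tool's z in units of 180 degrees (1.0 is 180 degrees). In form: claw x y z turn; .... A call has 1 to 12 rows; each row is the pose to reach, as a shift and turn from the pose commanded when the call began, along the tool's axes at that moment, turning the shorter way round; what a row does not reach only later rows make up. A row lasts 1/8 s, in which the tool goes at most 62.5 mm and 10.7 degrees, less where a joint would pass 70% of its speed; a pose out of reach is approached as far as the arm can. A call with a number of a shift or a turn outside -1 to 1 is refused whole. A call with a gripper value outside its range is refused whole. The fingers move at their own pace and stop on an object; the grip force is fixed at half the most. Time passes only in rows, so rows that repeat a pose let the fingers close. It gives the time, the measured TCP pose, the force, the opening and the grip force at its end, in the units of the state.
- telemetry.get_obs(): the state, without advancing time (a new reading comes with each control period).
- camera(name): name is "side" or "top"; returns the picture (420x560x3 uint8, red, green, blue); there is no depth.
- camera_params(name): a dict with "camera_matrix" (3x3 intrinsics, pixels), "k1" (the pictures are not rectified: a ray, as slopes to the right and down, at radius r is drawn at 1 + k1 r^2 times it, then the intrinsics apply), "eye" and "attitude" of the camera in the world. Camera axes: x right, y down, z forward; pixel columns grow to the right and rows downward; lengths in m; the calibration is good to about 2 mm. A picture is of the moment at which its call begins. camera_params takes no time and is no camera call.
- ticket.job_done(): hands the job in; it is judged then, once.
Trained networks look in the newest picture that a camera, given by its name, has taken for a name from the list of things; names that differ only in an ending like _2 or _b are one class to them, and where a whole thing is asked for, a point or a joint stands for the part that bears it (a point fixed in the world has none). Each returns a list of dicts, best first, with "conf" (0 to 1); they miss things now and then, are a little off and sometimes report something else, mostly with a low value. They report only what shows in the picture. A call takes as long as a camera call.
- boxes_of(thing, camera): "at" ([x, y, z] in m, in world coordinates, good to about 4 mm: the middle of the surface that is visible of it).
- cut_out(thing, camera): "pixels" (420x560 bool, what is visible of it).
- spot_point(thing, camera): "at" ([x, y, z] in m, in world coordinates, good to about 4 mm: a listed point, or the origin of a listed thing).
The state is a dict: "clock": time; "joint_pos": joint angles; "joint_vel": joint speeds; "tau": joint torques, N m; "eef_pos": TCP position; "tool_rot": TCP orientation; "ft_force": force on the tool from outside, world axes, zero at the start; "ft_torque": the same for the moment, N m; "grip_width": finger opening in m; "grasp_force": force on a finger pad.
Only numpy, scipy, OpenCV 4.12 (cv2) and the standard library are available. Lean on these libraries where they do the work, as an engineer would, in place of code of your own. Each camera call takes 0.05 s, during which the arm holds its last target. There are 200 camera calls.

## Working session

There is one attempt and no reset: what is moved stays moved. The work goes in short steps, Python scripts to look and compute and a shell command to move; the robot and the scene stay as the last step left them, time stands still between calls to the robot, and variables do not carry over. Pictures are saved under pics/ and viewed, at most 10 in all, crops included, and the job is handed in when it is done.

```bash
ls; mkdir -p pics
cat > h.py <<'E'
import numpy as np, cv2
from scipy.spatial.transform import Rotation as R
from workcell import telemetry, camera, camera_params, ticket, boxes_of, cut_out, spot_point, bot
def snap(c,n):
    im=camera(c); cv2.imwrite(f'pics/{n}.png',im[:,:,::-1].copy()); return im
def ray2plane(c,uv,z):
    p=camera_params(c);K=np.array(p['camera_matrix']);k=p['k1']
    uv=np.atleast_2d(uv).astype(float)
    d=cv2.undistortPoints(uv[:,None],K,np.array([k,0,0,0.]))[:,0]
    A=np.array(p['attitude']); A=A if A.shape==(3,3) else R.from_quat(A).as_matrix()
    r=np.c_[d,np.ones(len(d))]@A.T; e=np.array(p['eye'])
    return e+r*((z-e[2])/r[:,2])[:,None]
def state():
    o=telemetry.get_obs(); print({k:np.round(o[k],4).tolist() for k in ('clock','eef_pos','tool_rot','ft_force','grip_width','grasp_force','joint_pos')}); return o
E
python3 - <<'E'
from h import *
state(); print(bot.tcp_to_tips)
a=snap('top','top0');b=snap('side','side0')
for c in('top','side'):
    p=camera_params(c);print(c,p)
    for t in('station','lift_pad','jack','jack_corner','saddle','handle_grip','flask','beaker','timer','dish','tape','pen'):
        s=spot_point(t,c); print(t,[(np.round(x['at'],3).tolist(),round(x['conf'],2)) for x in s[:2]])
cv2.imwrite('pics/both.png',np.hstack([a,b])[:,:,::-1][:, :800] if 0 else a[:,:,::-1])
E
```

```text
pics
{'clock': 0.0, 'eef_pos': [0.1967, 0.459, 0.2524], 'tool_rot': [0.201, 0.9796, -0.001, -0.0002], 'ft_force': [0.4837, 0.3085, -0.2678], 'grip_width': 0.0853, 'grasp_force': 0.0, 'joint_pos': [1.166, 0.2414, 0.0037, 1.3352, 0.0, 1.5708]}
0.022
top {'camera_matrix': array([[447.26650808,   0.        , 274.18819906],
       [  0.        , 447.26650808, 204.95152521],
       [  0.        ,   0.        ,   1.        ]]), 'k1': 0.02690173035694112, 'eye': array([0.34552361, 0.07007788, 1.5641652 ]), 'attitude': array([ 0.71579379, -0.695779  ,  0.03583438, -0.04739977])}
station [([0.386, 0.349, -0.0], 0.79)]
lift_pad [([0.457, 0.315, 0.056], 0.88)]
jack [([0.456, 0.205, -0.001], 0.75)]
jack_corner [([0.39, 0.278, 0.001], 0.94), ([0.385, 0.348, -0.003], 0.4)]
saddle [([0.463, 0.258, 0.046], 0.49)]
handle_grip [([0.42, 0.182, 0.098], 0.57), ([0.381, -0.012, -0.0], 0.53)]
flask [([0.39, -0.114, -0.0], 0.89)]
beaker [([0.388, -0.227, 0.001], 0.75)]
timer [([0.658, -0.062, -0.001], 0.47)]
dish [([0.663, 0.034, -0.003], 0.72), ([0.382, -0.014, 0.0], 0.66)]
tape [([0.383, -0.012, -0.001], 0.79)]
pen [([0.37, -0.292, 0.004], 0.49)]
side {'camera_matrix': array([[528.90395312,   0.        , 288.6434309 ],
       [  0.        , 528.90395312, 210.75834656],
       [  0.        ,   0.        ,   1.        ]]), 'k1': -0.17784251134186843, 'eye': array([-0.55015172, -0.56972296,  0.65954081]), 'attitude': array([ 0.73683048, -0.39543387,  0.26784379, -0.47851083])}
station []
lift_pad [([0.454, 0.313, 0.056], 0.77)]
jack [([0.456, 0.206, 0.001], 0.8)]
jack_corner []
saddle [([0.463, 0.254, 0.044], 0.58)]
handle_grip [([0.421, 0.185, 0.099], 0.69)]
flask [([0.383, -0.111, 0.0], 0.61)]
beaker [([0.391, -0.222, 0.004], 0.75)]
timer [([0.662, -0.059, 0.003], 0.57)]
dish [([0.659, 0.032, -0.002], 0.69)]
tape [([0.383, -0.012, -0.003], 0.72)]
pen [([0.375, -0.291, -0.003], 0.74)]
```

View pics/top0.png

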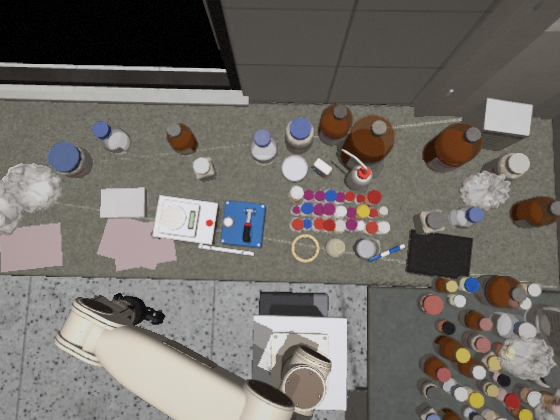

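View pics/side0.png

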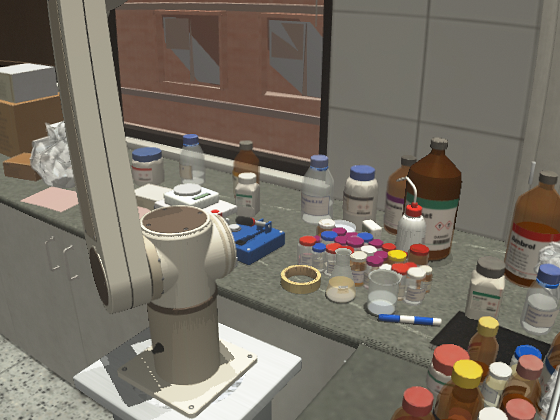

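```bash
cat > m.py <<'E'
from h import *
im=camera('top')
def rect(mask,z):
    c=max(cv2.findContours(mask.astype(np.uint8),cv2.RETR_EXTERNAL,cv2.CHAIN_APPROX_NONE)[0],key=cv2.contourArea)[:,0]
    w=ray2plane('top',c,z)[:,:2]
    r=cv2.minAreaRect((w*1000).astype(np.float32)); return r,w
hsv=cv2.cvtColor(im,cv2.COLOR_RGB2HSV)
def jack():
    s=cut_out('jack','top')
    if s:
        m=s[0]['pixels']; r,w=rect(m,.04); print('jack net',s[0]['conf'],m.sum(),r,'corners',cv2.boxPoints(r).round(0).tolist())
    b=(hsv[...,0]>100)&(hsv[...,0]<125)&(hsv[...,1]>140)
    b[:,:215]=0;b[:,275:]=0;b[:190]=0;b[255:]=0
    r,w=rect(b,.04);print('jack blue',b.sum(),r,cv2.boxPoints(r).round(0).tolist())
if __name__=='__main__':
    jack()
    for t in('station','weighing_slab'):
        s=cut_out(t,'top')
        for q in s[:2]:
            m=q['pixels'];ys,xs=np.nonzero(m);print(t,q['conf'],m.sum(),xs.min(),xs.max(),ys.min(),ys.max())
            r,w=rect(m,.08 if t!='station' else .025);print(r,cv2.boxPoints(r).round(0).tolist())
    c=im[180:262,140:285]
    cv2.imwrite('pics/crop1.png',cv2.resize(c,None,fx=5.5,fy=5.5,interpolation=cv2.INTER_CUBIC)[:,:,::-1])
E
python3 m.py
```

```text
jack net 0.96 1851 ((459.8919982910156, 201.64486694335938), (145.43182373046875, 154.885009765625), 83.8514404296875) corners [[375.0, 138.0], [529.0, 121.0], [545.0, 266.0], [391.0, 282.0]]
jack blue 1318 ((458.87646484375, 203.32168579101562), (136.88153076171875, 146.63525390625), 85.62097930908203) [[381.0, 141.0], [527.0, 129.0], [537.0, 266.0], [391.0, 277.0]]
station 0.63 2792 151 253 195 254
((454.5724182128906, 335.8125), (360.44232177734375, 161.9337158203125), 83.57063293457031) [[354.0, 166.0], [515.0, 148.0], [555.0, 506.0], [394.0, 524.0]]
weighing_slab 0.64 2531 153 218 195 243
((463.9110412597656, 392.4942626953125), (204.74667358398438, 144.42420959472656), 83.81047058105469) [[381.0, 299.0], [525.0, 283.0], [547.0, 486.0], [403.0, 502.0]]
weighing_slab 0.49 39 225 231 218 224
((462.75189208984375, 249.24832153320312), (20.132169723510742, 20.02053451538086), 2.337113857269287) [[452.0, 259.0], [453.0, 239.0], [473.0, 240.0], [472.0, 260.0]]
```

View pics/crop1.png

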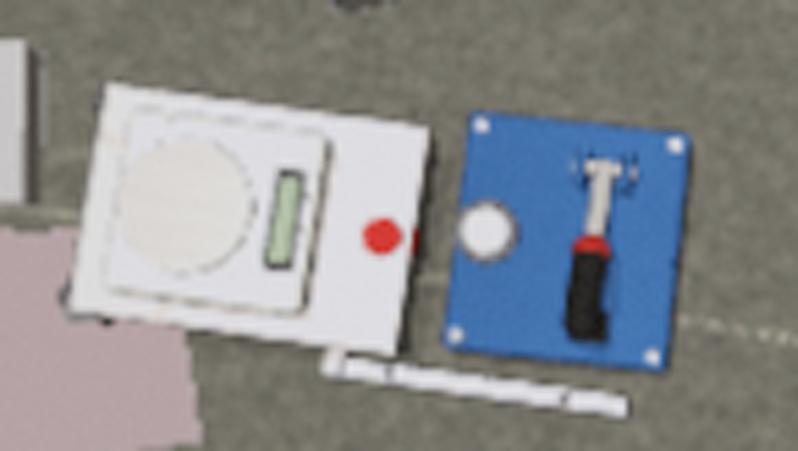

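Run:
```python
from h import *
f=lambda p:(np.array(p,float)+.5)/5.5-.5+[140,180]
J=ray2plane('top',f([(470,113),(692,137),(665,370),(443,345)]),.04)[:,:2]*1000
print('jack',J.round(1).tolist(),J.mean(0)); 
for a,b in((0,1),(3,2),(3,0),(2,1)): d=J[b]-J[a];print(np.hypot(*d),np.degrees(np.arctan2(d[1],d[0])))
F=ray2plane('top',f([(348,352),(630,396),(622,416),(322,372)]),.025)[:,:2]*1000
print('fence',F.round(1).tolist())
for a,b in((0,1),(3,2)): d=F[b]-F[a];print(np.hypot(*d),np.degrees(np.arctan2(d[1],d[0])))
S=ray2plane('top',f([(106,84),(430,128),(398,353),(70,313)]),.08)[:,:2]*1000
print('slab',S.round(1).tolist())
for a,b in((0,1),(3,2),(3,0),(2,1)): d=S[b]-S[a];print(np.hypot(*d),np.degrees(np.arctan2(d[1],d[0])))
print('saddle',ray2plane('top',f([(487,231)]),.048)*1000,'pad disc',ray2plane('top',f([(383,236)]),.08)*1000,'grip',ray2plane('top',f([(588,292)]),.098+.011)*1000)
```

```text
jack [[537.5, 267.2], [526.2, 127.9], [381.0, 140.0], [392.5, 277.8]] [459.32679928 203.21897785]
139.81118087416414 -94.63494813412758
138.3197431305977 -94.758620803545
145.4403025517485 -4.17200141085137
145.73446123478496 -4.759429230488547
fence [[386.9, 339.0], [364.6, 161.9], [352.1, 166.5], [374.1, 354.7]]
178.5198944675424 -97.17460459296404
189.47653665578395 -96.64343377843541
slab [[544.2, 485.1], [522.6, 286.0], [385.7, 299.3], [404.2, 498.4]]
200.2138998274472 -96.19525200303632
200.03842448293165 -95.31505099515994
140.6532204270731 -5.451177188610081
137.5780357722649 -5.517459786975385
saddle [[463.26932538 252.55693885  48.        ]] pad disc [[455.99844531 311.61027251  80.        ]] grip [[424.0373566  183.88892356 109.        ]]
```

```bash
cat >> h.py <<'E'
ST=np.array([.3845,.3415]); TH=np.radians(-6.1)
Rs=lambda th=None:np.array([[np.cos(TH),-np.sin(TH)],[np.sin(TH),np.cos(TH)]])
def w2s(p): return Rs().T@(np.array(p[:2])-ST)
def s2w(p): return ST+Rs()@np.array(p)
def plan(sx,sy,z,head_deg):
    "target in station frame (m), tool-x heading relative to station x (deg)"
    o=telemetry.get_obs(); A=R.from_quat(o['tool_rot']).as_matrix(); p=np.array(o['eef_pos'])
    d=A.T@(np.r_[s2w([sx,sy]),z]-p)/.15
    cur=np.degrees(np.arctan2(A[1,0],A[0,0])); dt=(np.degrees(TH)+head_deg-cur+180)%360-180
    print('units',d.round(3),'turn',round(-dt/180,4),'| now station',w2s(p).round(4),'z',round(p[2],4),'head',round(cur-np.degrees(TH),2),'F',np.round(o['ft_force'],1),'t',o['clock'])
E
python3 -c "
from h import *
plan(.2,-.13,.252,180)"
```

```text
units [-2.989 -0.668  0.009] turn -0.095 | now station [-0.1991  0.0975] z 0.2533 head 162.91 F [-0.1 -0.2 -0.3] t 1.5
```

```bash
python3 -m creep '0.5 -0.4 0 0 -0.05; 0.5 -0.7 -0.1 0 -0.094; 0.5 -1 -0.2 0 -0.094'
```

```text
clock: 1.88
eef_pos: [0.3241, 0.3721, 0.2532]
tool_rot: [0.054, 0.999, 0.0, 0.0]
ft_force: [1.1, 0.5, 0.1]
grip_width: 0.0431
grasp_force: 0.0
```

```bash
python3 -c "
from h import *
plan(.2,-.13,.252,180)"
```

```text
units [-1.758 -1.023  0.008] turn -0.0006 | now station [-0.0634  0.024 ] z 0.2532 head 179.89 F [1.1 0.5 0.1] t 1.875
```

```bash
python3 -m creep '0.5 -0.35 -0.2 0 0; 0.5 -0.7 -0.4 0 0; 0.5 -1 -0.6 0 0; 0.5 -1 -0.8 0 0' && python3 -m creep '0.5 -0.35 -0.1 0 0; 0.5 -0.7 -0.2 0 0; 0.5 -0.76 -0.22 0 0;0.5 -0.76 -0.22 0 0' && python3 -c "
from h import *
plan(.2,-.13,.03,180)"
```

```text
clock: 2.38
eef_pos: [0.4617, 0.2355, 0.2526]
tool_rot: [0.056, 0.998, -0.0, 0.0]
ft_force: [-0.4, -0.2, -0.1]
grip_width: 0.0429
grasp_force: 0.0
clock: 2.88
eef_pos: [0.5686, 0.1917, 0.2527]
tool_rot: [0.055, 0.998, -0.0, -0.001]
ft_force: [-0.5, 0.3, 0.4]
grip_width: 0.0427
grasp_force: 0.0
units [-0.009 -0.004  1.484] turn -0.0013 | now station [ 0.199  -0.1294] z 0.2527 head 179.77 F [-0.5  0.3  0.4] t 2.875
```

```bash
python3 -m creep '0.5 0 0 0.4 0; 0.5 0 0 0.8 0; 0.5 0 0 1 0' && python3 -m creep '0.5 0 0 0.25 0; 0.5 0 0 0.48 0; 0.5 0 0 0.48 0' && python3 -m creep '0.5 0.05 0 0 0; 0.5 0.1 0 0 0; 0.5 0.15 0 0 0;0.5 0.15 0 0 0' && python3 -c "
from h import *
plan(.161,-.13,.03,180)"
```

```text
clock: 3.25
eef_pos: [0.5648, 0.1924, 0.1002]
tool_rot: [0.054, 0.999, -0.001, -0.003]
ft_force: [-0.2, 0.7, 0.6]
grip_width: 0.043
grasp_force: 0.0
clock: 3.62
eef_pos: [0.5648, 0.1922, 0.029]
tool_rot: [0.054, 0.999, -0.001, -0.003]
ft_force: [-0.2, -0.8, -0.0]
grip_width: 0.0426
grasp_force: 0.0
clock: 4.12
eef_pos: [0.5461, 0.1947, 0.0323]
tool_rot: [0.055, 0.999, 0.0, 0.001]
ft_force: [1.0, 0.1, -0.7]
grip_width: 0.0427
grasp_force: 0.0
units [ 0.102 -0.009  0.015] turn -0.0008 | now station [ 0.1763 -0.1288] z 0.0323 head 179.85 F [ 1.   0.1 -0.7] t 4.125
```

```bash
python3 -m creep '0.5 0.02 0 0 0; 0.5 0.04 0 0 0; 0.5 0.06 0 0 0;0.5 0.08 0 0 0;0.5 0.08 0 0 0' && python3 -m creep '0.5 0.02 0 0 0; 0.5 0.03 0 0 0;0.5 0.03 0 0 0' && python3 -c "
from h import *
plan(.161,-.13,.03,180)"; python3 m.py | grep jack
```

```text
clock: 4.75
eef_pos: [0.5359, 0.1957, 0.0321]
tool_rot: [0.055, 0.998, 0.0, 0.002]
ft_force: [6.2, -1.6, 2.8]
grip_width: 0.0428
grasp_force: 2.5
clock: 5.12
eef_pos: [0.5315, 0.1964, 0.0321]
tool_rot: [0.055, 0.998, 0.0, 0.002]
ft_force: [4.8, -0.9, 1.6]
grip_width: 0.0426
grasp_force: 2.5
units [ 0.004 -0.009  0.014] turn -0.0012 | now station [ 0.1616 -0.1286] z 0.0321 head 179.79 F [ 4.8 -0.9  1.6] t 5.125
jack net 0.62 75 ((414.09613037109375, 274.09210205078125), (61.4136962890625, 17.03434181213379), 2.461211681365967) corners [[383.0, 281.0], [384.0, 264.0], [445.0, 267.0], [444.0, 284.0]]
jack blue 39 ((406.7030334472656, 274.49566650390625), (55.42314529418945, 12.130105972290039), 10.073213577270508) [[378.0, 276.0], [380.0, 264.0], [435.0, 273.0], [433.0, 285.0]]
```

```bash
python3 -m creep '0.5 0.013 0 0 0; 0.5 0.026 0 0 0;0.5 0.026 0 0 0' && python3 -m creep '0.5 0.013 0 0 0; 0.5 0.026 0 0 0;0.5 0.026 0 0 0'; python3 -c "
from h import *
plan(.161,-.13,.03,180)"
```

```text
clock: 5.7
eef_pos: [0.5293, 0.1968, 0.0321]
tool_rot: [0.055, 0.998, 0.0, 0.003]
ft_force: [9.1, -1.1, -1.0]
grip_width: 0.0427
grasp_force: 4.5
clock: 6.08
eef_pos: [0.5291, 0.1969, 0.0333]
tool_rot: [0.056, 0.998, 0.0, 0.007]
ft_force: [15.2, -2.9, -2.6]
grip_width: 0.0428
grasp_force: 8.0
units [-0.012 -0.01   0.022] turn -0.0015 | now station [ 0.1592 -0.1284] z 0.0333 head 179.72 F [15.2 -2.9 -2.6] t 6.075
```

```bash
python3 -m creep '0.6 -0.15 0 0 0; 0.7 -0.2 0 -0.3 0; 0.7 -0.2 0 -0.7 0;0.7 -0.2 0 -1 0;0.7 -0.2 0 -1 0'; python3 -c "
from h import *
plan(.072,-.24,.18,90); print(telemetry.get_obs()['joint_pos'])"; python3 m.py | grep jack
```

```text
clock: 6.7
eef_pos: [0.5532, 0.1949, 0.1853]
tool_rot: [0.055, 0.999, 0.002, 0.003]
ft_force: [0.2, -0.2, -0.7]
grip_width: 0.0598
grasp_force: 0.0
units [ 0.74  -0.75   0.029] turn 0.4991 | now station [ 0.1834 -0.1279] z 0.1853 head 179.83 F [ 0.2 -0.2 -0.7] t 6.7
[0.33802767 0.44219248 0.11451587 1.23708468 0.00138631 0.44740216]
jack net 0.38 63 ((403.86846923828125, 273.66400146484375), (47.73434066772461, 17.029268264770508), 2.538569927215576) corners [[380.0, 281.0], [380.0, 264.0], [428.0, 266.0], [427.0, 283.0]]
jack blue 27 ((412.323974609375, 275.73370361328125), (37.48060989379883, 6.8248419761657715), 2.489441156387329) [[393.0, 278.0], [394.0, 272.0], [431.0, 273.0], [431.0, 280.0]]
```

```bash
python3 -m creep '0.7 0.1 -0.1 0 0.06; 0.7 0.2 -0.2 0 0.115; 0.7 0.3 -0.3 0 0.17;0.7 0.4 -0.4 0 0.23;0.7 0.5 -0.5 0 0.285;0.7 0.6 -0.6 0 0.34;0.7 0.7 -0.7 0 0.4;0.7 0.74 -0.75 0 0.455; 0.7 0.74 -0.75 0 0.499;0.7 0.74 -0.75 0 0.499'; python3 -c "
from h import *
plan(.072,-.24,.026,90)"; python3 m.py | grep jack
```

```text
clock: 8.15
eef_pos: [0.428, 0.0939, 0.1798]
tool_rot: [0.743, 0.669, -0.002, -0.001]
ft_force: [-0.1, -0.2, -0.5]
grip_width: 0.0599
grasp_force: 0.0
units [0.012 0.02  1.025] turn 0.0005 | now station [ 0.0696 -0.2416] z 0.1798 head 90.09 F [-0.1 -0.2 -0.5] t 8.15
jack net 0.65 1299 ((446.5780944824219, 214.47506713867188), (121.77506256103516, 151.31231689453125), 86.14179992675781) corners [[367.0, 159.0], [518.0, 149.0], [526.0, 270.0], [375.0, 280.0]]
jack blue 905 ((444.810302734375, 214.37387084960938), (122.1534194946289, 146.01808166503906), 83.72118377685547) [[366.0, 162.0], [511.0, 146.0], [524.0, 267.0], [379.0, 283.0]]
```

```bash
python3 -m creep '0.7 0 0.02 0.4 0; 0.7 0 0.02 0.8 0; 0.7 0 0.02 1 0; 0.7 0 0.02 1 0' && python3 -m creep '0.7 0.05 0 0.02 0; 0.7 0.1 0 0.02 0;0.7 0.15 0 0.02 0; 0.7 0.2 0 0.02 0;0.7 0.25 0 0.02 0; 0.7 0.3 0 0.02 0;0.7 0.35 0 0.02 0; 0.7 0.4 0 0.02 0;0.7 0.45 0 0.02 0; 0.7 0.5 0 0.02 0;0.7 0.5 0 0.02 0'; python3 -c "
from h import *
plan(.072,-.151,.026,90)"; python3 m.py | grep jack
```

```text
clock: 8.85
eef_pos: [0.4299, 0.0934, 0.0291]
tool_rot: [0.743, 0.669, -0.003, -0.002]
ft_force: [-0.2, -0.8, 0.5]
grip_width: 0.0599
grasp_force: 0.0
clock: 10.22
eef_pos: [0.4408, 0.1674, 0.0288]
tool_rot: [0.744, 0.668, -0.001, 0.002]
ft_force: [0.7, -5.1, 4.0]
grip_width: 0.0599
grasp_force: 2.4
units [ 0.107 -0.017  0.018] turn -0.0003 | now station [ 0.0745 -0.1671] z 0.0288 head 89.95 F [ 0.7 -5.1  4. ] t 10.225
jack net 0.62 509 ((452.50506591796875, 269.5903625488281), (65.1148681640625, 150.05551147460938), 84.54590606689453) corners [[375.0, 244.0], [524.0, 230.0], [530.0, 295.0], [381.0, 309.0]]
jack blue 354 ((450.65008544921875, 270.5911865234375), (51.653873443603516, 146.78924560546875), 88.26043701171875) [[377.0, 247.0], [523.0, 243.0], [525.0, 294.0], [378.0, 299.0]]
```

```bash
python3 -m creep '0.7 0.03 -0.01 0.01 0; 0.7 0.06 -0.02 0.01 0;0.7 0.085 -0.02 0.01 0; 0.7 0.085 -0.02 0.01 0' && python3 -m creep '0.7 0.015 0 0 0; 0.7 0.03 0 0 0;0.7 0.03 0 0 0'; python3 -c "
from h import *
plan(.072,-.151,.026,90)"
```

```text
clock: 10.92
eef_pos: [0.4409, 0.1795, 0.0275]
tool_rot: [0.745, 0.668, 0.0, 0.004]
ft_force: [4.0, -8.4, 2.4]
grip_width: 0.0595
grasp_force: 4.0
clock: 11.3
eef_pos: [0.4413, 0.1836, 0.0275]
tool_rot: [0.745, 0.667, -0.0, 0.004]
ft_force: [4.5, -9.5, 3.6]
grip_width: 0.0598
grasp_force: 4.6
units [-0.    -0.009  0.01 ] turn -0.0009 | now station [ 0.0733 -0.151 ] z 0.0275 head 89.84 F [ 4.5 -9.5  3.6] t 11.3
```

```bash
python3 -m creep '0.7 0.015 0 0 0; 0.7 0.03 0 0 0;0.7 0.03 0 0 0' && python3 -m creep '0.7 0.015 0 0 0; 0.7 0.03 0 0 0;0.7 0.03 0 0 0'; python3 -c "
from h import *
plan(.072,-.151,.026,90)"
```

```text
clock: 11.68
eef_pos: [0.4413, 0.1842, 0.0276]
tool_rot: [0.745, 0.667, -0.003, 0.007]
ft_force: [4.9, -21.5, 9.3]
grip_width: 0.0597
grasp_force: 10.6
clock: 12.05
eef_pos: [0.4413, 0.1843, 0.0276]
tool_rot: [0.746, 0.666, -0.006, 0.01]
ft_force: [5.1, -34.7, 14.7]
grip_width: 0.06
grasp_force: 17.2
units [-0.004 -0.008  0.011] turn -0.002 | now station [ 0.0732 -0.1503] z 0.0276 head 89.64 F [  5.1 -34.7  14.7] t 12.05
```

```bash
python3 -m creep '0.7 -0.1 0 0 0; 0.7 -0.3 0 0 0; 0.7 -0.5 0 -0.3 0;0.7 -0.7 0 -0.7 0;0.4 -1 0 -0.9 0;0.4 -1 0 -0.9 0'
python3 - <<'E'
from h import *
import m
m.jack()
for t in('jack','jack_corner','saddle','handle_grip','lift_pad'):
    for c in('top','side'):
        if c=='side' and t=='jack': camera('side')
        print(t,c,[(np.round(x['at'],3).tolist(),w2s(x['at']).round(4).tolist(),round(x['conf'],2)) for x in spot_point(t,c)[:1]])
c=m.im[180:262,140:285]
cv2.imwrite('pics/crop2.png',cv2.resize(c,None,fx=5.5,fy=5.5,interpolation=cv2.INTER_CUBIC)[:,:,::-1])
plan(.19,-.1,.18,180)
E
```

```text
clock: 12.8
eef_pos: [0.4259, 0.0443, 0.1647]
tool_rot: [0.745, 0.667, 0.003, 0.002]
ft_force: [0.4, 0.3, -1.1]
grip_width: 0.0343
grasp_force: 0.0
jack blue 993 ((448.192138671875, 245.34657287597656), (102.09928131103516, 145.74517822265625), 83.81385803222656) [[370.0, 202.0], [515.0, 187.0], [526.0, 288.0], [381.0, 304.0]]
jack top [([0.45, 0.265, -0.001], [0.0731, -0.0688], 0.75)]
jack side [([0.449, 0.265, -0.003], [0.0719, -0.0688], 0.71)]
jack_corner top []
jack_corner side [([0.375, -0.294, -0.003], [0.0585, -0.6334], 0.25)]
saddle top []
saddle side [([0.387, -0.22, 0.004], [0.0626, -0.5583], 0.75)]
handle_grip top [([0.41, 0.249, 0.098], [0.0356, -0.0893], 0.62)]
handle_grip side [([0.41, 0.248, 0.096], [0.0349, -0.0906], 0.63)]
lift_pad top [([0.457, 0.315, 0.058], [0.0753, -0.0184], 0.65)]
lift_pad side [([0.457, 0.313, 0.059], [0.075, -0.0204], 0.58)]
units [ 1.264  0.795 -0.123] turn -0.4998 | now station [ 0.0708 -0.2897] z 0.1616 head 90.04 F [ 0.1 -0.4 -0. ] t 13.45
```

View pics/crop2.png

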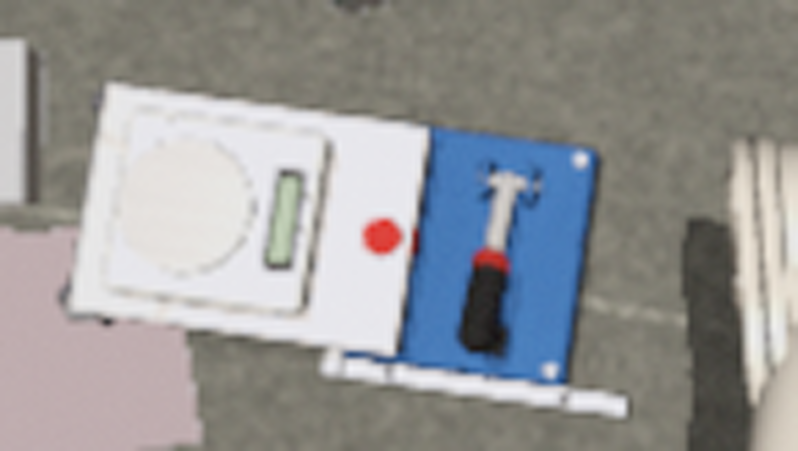

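```bash
python3 -m creep '0 0.2 0 -0.12 0; 0 0.5 -0.1 -0.12 0; 0 0.8 -0.15 -0.12 0;0 1 -0.2 -0.12 0;0 1 -0.2 -0.12 0' && python3 -m creep '0 0.2 0 0 0; 0 0.33 0 0 0; 0 0.33 0 0 0;0 0.33 0 0 0'
python3 - <<'E'
from h import *
plan(.040,-.09,.14,90)
im=snap('side','s2')
c=im[150:290,150:330]; cv2.imwrite('pics/s2c.png',cv2.resize(c,None,fx=4,fy=4,interpolation=cv2.INTER_CUBIC)[:,:,::-1])
E
```

```text
clock: 14.08
eef_pos: [0.41, 0.1998, 0.1797]
tool_rot: [0.742, 0.67, 0.0, -0.0]
ft_force: [0.4, -1.4, 0.4]
grip_width: 0.0002
grasp_force: 0.0
clock: 14.58
eef_pos: [0.4154, 0.2464, 0.1796]
tool_rot: [0.744, 0.668, -0.001, 0.0]
ft_force: [0.7, -0.5, 0.6]
grip_width: -0.0001
grasp_force: 0.0
units [ 0.009 -0.005  0.264] turn -0.0001 | now station [ 0.0408 -0.0912] z 0.1796 head 89.98 F [ 0.7 -0.5  0.6] t 14.575
```

View pics/s2c.png

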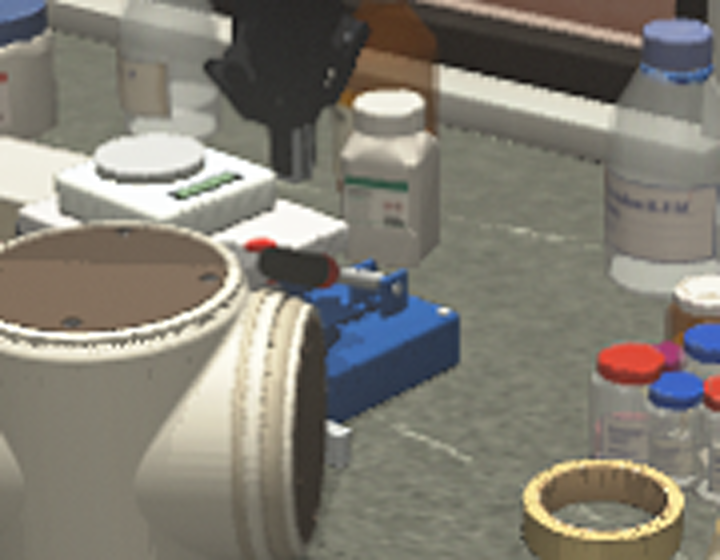

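```bash
python3 -m creep '0 0.006 0 0.15 0; 0 0.006 0 0.25 0; 0 0.006 -0.01 0.3 0;0 0.006 -0.02 0.35 0; 0 0.006 -0.03 0.4 0; 0 0.006 -0.04 0.44 0; 0 0.006 -0.05 0.48 0;0 0.006 -0.05 0.52 0;0 0.006 -0.05 0.52 0'; python3 -c "
from h import *
plan(.032,-.09,.091,90)"
```

```text
clock: 15.75
eef_pos: [0.4078, 0.2495, 0.1026]
tool_rot: [0.743, 0.669, 0.0, -0.001]
ft_force: [-4.1, -0.3, 10.5]
grip_width: -0.0
grasp_force: 5.0
units [-0.007 -0.006  0.078] turn 0.0002 | now station [ 0.0329 -0.089 ] z 0.1026 head 90.04 F [-4.1 -0.3 10.5] t 15.75
```

```bash
python3 -m creep '0 0 -0.02 0.03 0; 0 0 -0.035 0.06 0; 0 0 -0.045 0.085 0; 0 0 -0.045 0.1 0; 0 0 -0.045 0.1 0; 0 0 -0.045 0.1 0'; python3 -c "
from h import *
plan(.026,-.09,.091,90)"; python3 m.py|grep jack
```

```text
clock: 16.5
eef_pos: [0.405, 0.25, 0.0902]
tool_rot: [0.744, 0.668, 0.004, 0.003]
ft_force: [0.7, -5.7, 19.2]
grip_width: 0.0001
grasp_force: 9.6
units [-0.008 -0.027 -0.005] turn -0.0003 | now station [ 0.0301 -0.0888] z 0.0902 head 89.95 F [ 0.7 -5.7 19.2] t 16.5
jack net 0.79 737 ((466.6630859375, 215.39486694335938), (171.9930419921875, 93.00730895996094), 31.140506744384766) corners [[369.0, 211.0], [417.0, 131.0], [564.0, 220.0], [516.0, 300.0]]
jack blue 579 ((449.0949401855469, 247.0074462890625), (105.1136474609375, 144.40098571777344), 83.68614196777344) [[372.0, 203.0], [515.0, 187.0], [527.0, 291.0], [383.0, 307.0]]
```

Run:
```python
from h import *
import m
for c in('top','side'):
    if c=='side': im=snap('side','s3')
    for t in('lift_pad','jack','handle_grip'):
        print(t,c,[(np.round(x['at'],3).tolist(),w2s(x['at']).round(4).tolist(),round(x['conf'],2)) for x in spot_point(t,c)[:1]])
a=cv2.resize(m.im[185:260,150:275],None,fx=6,fy=6,interpolation=cv2.INTER_CUBIC)[:,:,::-1]
cv2.imwrite('pics/crop3.png',a)
```

```text
lift_pad top [([0.46, 0.316, 0.074], [0.0774, -0.0177], 0.78)]
jack top [([0.448, 0.266, -0.003], [0.0711, -0.0685], 0.74)]
handle_grip top []
lift_pad side [([0.458, 0.313, 0.075], [0.076, -0.0201], 0.76)]
jack side [([0.445, 0.264, -0.0], [0.0687, -0.0711], 0.67)]
handle_grip side [([0.4, 0.249, 0.06], [0.0251, -0.09], 0.62)]
```

View pics/crop3.png

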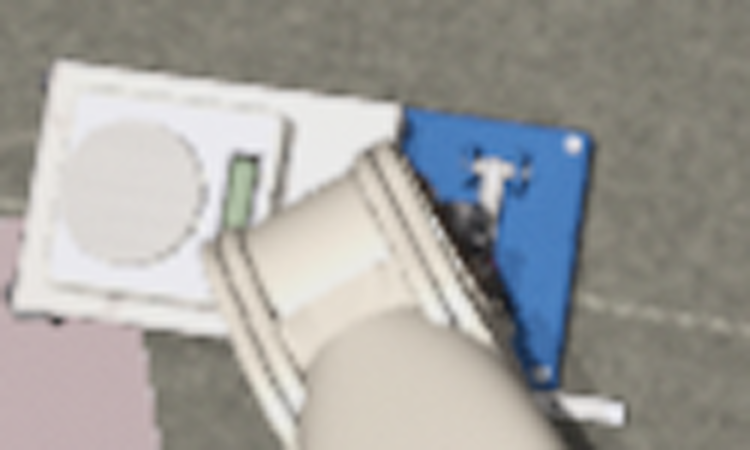

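```bash
python3 -m creep '0 0 0 -0.05 0; 0 0 0 -0.1 0; 0 0 0 -0.15 0; 0 0 0 -0.2 0; 0 0 0 -0.25 0; 0 0 0 -0.3 0; 0 0 0 -0.35 0; 0 0 0 -0.45 0; 0 0 0 -0.6 0;0 0 0 -0.6 0;0 0 0 -0.6 0;0 0 0 -0.6 0'
python3 - <<'E'
from h import *
import m
m.jack()
for c in('top','side'):
    if c=='side': im=snap('side','s4')
    for t in('lift_pad','jack','handle_grip'):
        print(t,c,[(np.round(x['at'],3).tolist(),w2s(x['at']).round(4).tolist(),round(x['conf'],2)) for x in spot_point(t,c)[:1]])
plan(.030,-.09,.14,90)
E
```

```text
clock: 18.6
eef_pos: [0.4006, 0.2492, 0.1756]
tool_rot: [0.744, 0.669, -0.001, -0.0]
ft_force: [-0.4, 0.8, -0.3]
grip_width: 0.0
grasp_force: 0.0
jack net 0.73 841 ((449.8323059082031, 243.54449462890625), (106.58489227294922, 149.79635620117188), 83.96612548828125) corners [[370.0, 198.0], [519.0, 183.0], [530.0, 289.0], [381.0, 304.0]]
jack blue 640 ((448.4862976074219, 245.10891723632812), (101.67308807373047, 144.9981231689453), 83.98017883300781) [[371.0, 202.0], [515.0, 187.0], [526.0, 288.0], [382.0, 303.0]]
lift_pad top [([0.369, -0.293, -0.001], [0.0522, -0.6329], 0.51)]
jack top []
handle_grip top [([0.411, 0.246, 0.1], [0.0369, -0.092], 0.5)]
lift_pad side [([0.456, 0.315, 0.058], [0.0743, -0.0187], 0.87)]
jack side [([0.449, 0.266, -0.001], [0.0717, -0.0679], 0.72)]
handle_grip side [([0.386, -0.223, 0.005], [0.0616, -0.5611], 0.59)]
units [-0.003  0.023  0.245] turn 0.0 | now station [ 0.0266 -0.0895] z 0.1768 head 90.0 F [-0.3 -0.4 -0.2] t 19.05
```

```bash
python3 -m creep '0 -0.003 0.05 0.12 0; 0 -0.003 0.05 0.23 0; 0 -0.003 0.035 0.28 0; 0 -0.003 0.02 0.33 0; 0 -0.003 0.005 0.38 0; 0 -0.003 -0.01 0.43 0; 0 -0.003 -0.02 0.48 0; 0 -0.003 -0.03 0.53 0; 0 -0.003 -0.035 0.57 0;0 -0.003 -0.035 0.6 0;0 -0.003 -0.035 0.6 0;0 -0.003 -0.035 0.6 0' && python3 -m creep '0 0 0 0 0;0 0 0 0 0;0 0 0 0 0;0 0 0 0 0'
python3 - <<'E'
from h import *
import m
m.jack()
for c in('top','side'):
    if c=='side': im=snap('side','s5')
    for t in('lift_pad','jack','handle_grip'):
        print(t,c,[(np.round(x['at'],3).tolist(),w2s(x['at']).round(4).tolist(),round(x['conf'],2)) for x in spot_point(t,c)[:1]])
plan(.030,-.09,.09,90)
a=cv2.resize(m.im[185:260,150:275],None,fx=6,fy=6,interpolation=cv2.INTER_CUBIC)[:,:,::-1]
cv2.imwrite('pics/crop5.png',a)
E
```

```text
clock: 20.55
eef_pos: [0.3952, 0.2503, 0.0897]
tool_rot: [0.743, 0.669, 0.001, -0.001]
ft_force: [-9.9, -3.7, 25.9]
grip_width: 0.0001
grasp_force: 12.8
clock: 21.05
eef_pos: [0.3951, 0.2504, 0.0897]
tool_rot: [0.743, 0.669, 0.001, -0.001]
ft_force: [-10.2, -3.3, 24.9]
grip_width: 0.0001
grasp_force: 12.8
jack net 0.86 840 ((450.16851806640625, 245.02078247070312), (111.25650787353516, 150.8374481201172), 84.49986267089844) corners [[370.0, 197.0], [520.0, 182.0], [531.0, 293.0], [380.0, 308.0]]
jack blue 630 ((448.6844787597656, 246.81451416015625), (105.11036682128906, 144.98468017578125), 83.94861602783203) [[371.0, 202.0], [515.0, 187.0], [526.0, 291.0], [382.0, 307.0]]
lift_pad top [([0.457, 0.314, 0.07], [0.0748, -0.0195], 0.84)]
jack top [([0.447, 0.268, -0.002], [0.0703, -0.0665], 0.59)]
handle_grip top []
lift_pad side [([0.385, -0.221, 0.003], [0.0604, -0.5595], 0.33)]
jack side [([0.45, 0.266, -0.001], [0.0726, -0.0679], 0.67)]
handle_grip side [([0.401, 0.25, 0.06], [0.0262, -0.0894], 0.63)]
units [-0.004  0.065 -0.002] turn 0.0003 | now station [ 0.0203 -0.0895] z 0.0897 head 90.06 F [-9.5 -3.2 25.3] t 21.5
```

View pics/crop5.png

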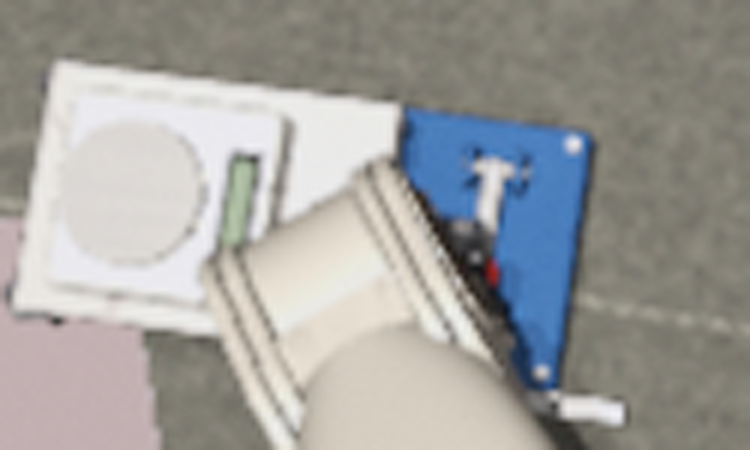

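```bash
python3 -m creep '0 0 -0.01 0 0;0 0 -0.015 0 0;0 0 -0.015 0 0;0 0 -0.015 0 0'
```

```text
clock: 22.0
eef_pos: [0.395, 0.2505, 0.0899]
tool_rot: [0.744, 0.669, 0.002, 0.001]
ft_force: [-4.9, -3.5, 22.9]
grip_width: 0.0002
grasp_force: 11.3
```

```bash
python3 -m creep '0 0 -0.008 0 0;0 0 -0.015 0 0;0 0 -0.015 0 0;0 0 -0.015 0 0'
python3 - <<'E'
from h import *
import m
m.jack(); camera('side')
for c in('top','side'):
    for t in('lift_pad','handle_grip'): print(t,c,[(np.round(x['at'],3).tolist(),round(x['conf'],2)) for x in spot_point(t,c)[:1]])
plan(.03,-.09,.09,90)
E
```

```text
clock: 22.5
eef_pos: [0.3947, 0.2505, 0.0901]
tool_rot: [0.744, 0.668, 0.003, 0.002]
ft_force: [-0.4, -4.4, 20.1]
grip_width: -0.0
grasp_force: 9.7
jack net 0.56 841 ((450.1204528808594, 245.86679077148438), (110.93441009521484, 149.13775634765625), 83.40866088867188) corners [[370.0, 199.0], [518.0, 182.0], [531.0, 292.0], [382.0, 310.0]]
jack blue 645 ((448.8614196777344, 247.0332794189453), (105.1136474609375, 144.87088012695312), 83.68614196777344) [[371.0, 203.0], [515.0, 187.0], [527.0, 291.0], [383.0, 307.0]]
lift_pad top [([0.456, 0.316, 0.072], 0.86)]
handle_grip top []
lift_pad side []
handle_grip side [([0.402, 0.25, 0.055], 0.52)]
units [-0.004  0.068  0.001] turn -0.0002 | now station [ 0.0198 -0.0894] z 0.0901 head 89.96 F [-0.2 -5.2 19.3] t 22.85
```

Handle at its stop with 20 N, slab up, jack unmoved, sideways force relieved: handing in.

```bash
python3 -c "
from h import *
print(ticket.job_done()); state()"
```

```text
the job is handed in; nothing more can be done
None
the job is handed in; nothing more can be done
```

The job is handed in, with no verdict returned: the jack measured flush in its corner, the trial lift and release are done, and the arm is holding the handle at its stop with about 20 N and the slab raised.

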